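# Pack the toy biscuits down their tube

### The job

The three wooden biscuits have stuck on their way down the clear biscuit tube. Take the wooden pusher from its stand, push the biscuits down the tube with it until all three sit tight on one another and firmly on the bottom, then stand the pusher back in the pocket of its stand. Leave the saucepan, the bottle and the plates in the rack alone.

Things in the scene. Friction and masses are not known exactly. Their poses are not given: they have to be found in the camera images.
- tube_mouth (a point): Centre of the open top of the clear plastic tube, 120 mm above the table. The tube stands upright (z axis up), outer diameter 42 mm, inner diameter 34 mm, on a wooden foot 90 x 90 x 12 mm fixed to the table; its inner bottom lies 104 mm below this point. It holds three snug dark wooden biscuits (discs 32 mm across, 14 mm thick), one above another with gaps between them at the start.
- biscuit_low (a joint): How far the lowest biscuit has been pushed down the tube, m; grows downward; 0.016 = on the tube's bottom. Starts at 0 to 0.008. Each biscuit resists sliding with about 2.5 N and stays where it is left; the resistance adds up as one biscuit meets the next (about 2.5, 5, then 7.5 N), and rises steeply only when the whole stack is on the bottom.
- biscuit_mid (a joint): The same for the middle biscuit; 0.028 = home, resting on the lowest biscuit when that is home. Starts at 0 to 0.008.
- biscuit_top (a joint): The same for the top biscuit; 0.040 = home, resting on the middle one. Starts at 0 to 0.008.
- biscuit_top_face (a point): Centre of the upper face of the top biscuit, which the pusher's foot presses on. 22 to 30 mm below the tube's mouth at the start, 62 mm below it (58 mm above the table) when all are home.
- pusher_center (a point): Middle of the loose wooden pusher, a round rod 150 mm long, about 60 g, that starts upright; its z axis runs along it from foot to handle. Lower 90 mm: pale shaft 22 mm in diameter with a flat foot. Upper 60 mm: dark handle 28 mm in diameter (29 mm at the top rim). This point is 75 mm above the foot and 75 mm below the top.
- pusher_grip (a point): Middle of the pusher's handle, on its axis 120 mm above the foot and 30 mm below its top: the place to grip it.
- pusher_foot (a point): Centre of the pusher's flat foot.
- pocket_floor (a point): Centre of the floor of the pocket in the wooden stand, a block 75 x 75 x 40 mm fixed to the table. The pocket is a square of 31 x 31 mm, open at the top, 30 mm deep; its floor is 10 mm above the table. The x and y axes are parallel to the sides. The pusher starts standing in it on its foot.
- saucepan: Loose steel toy saucepan, 90 mm wide, 50 mm high, with a handle 65 mm long; origin under its centre. To be left alone.
- bottle: Loose green glass toy bottle with a twist cap, 52 mm wide, 140 mm high; origin under its centre. To be left alone.
- plate0: White plastic toy plate, 90 mm across, 6 mm thick, standing on edge in a slot of the low wooden dish rack (110 x 130 mm, fixed); origin at its lowest point. To be left alone.
- plate1: Second such plate, in the rack's middle slot.
- plate2: Third such plate, in the rack.
Things that resemble listed ones, but are neither listed nor needed, are in the scene too. There is more than one size of the part that bears pusher_center; the job needs the larger.

How it is judged (in metres and radians):
On the way, in this order (a step that is already met when the one before it is completed fails the run):
1. the pusher's foot is inside the tube (z of pusher_foot in the frame of tube_mouth below -0.01 m and horizontal distance between pusher_foot and tube_mouth below 0.01 m), for 0.1 s.
2. all three biscuits are home (within 2 mm) while the pusher's foot is still in the tube (all of step 1 and value of joint biscuit_low above 0.014 m and value of joint biscuit_mid above 0.026 m and value of joint biscuit_top above 0.038 m), for 0.1 s.
At the end, for the whole second after the job is handed in: All three biscuits are home on the tube's bottom and on one another (each within 2 mm), and the pusher, released, stands foot down in the pocket of its stand (foot within 10 mm of the pocket's floor and 13 mm of its centre; leaning against the pocket's edge is allowed) (value of joint biscuit_low above 0.014 m and value of joint biscuit_mid above 0.026 m and value of joint biscuit_top above 0.038 m and horizontal distance between pusher_foot and pocket_floor below 0.013 m and z of pusher_foot in the frame of pocket_floor below 0.01 m and angle between pusher_center's own z axis and vertical below 0.45 rad); the robot touches nothing.
It fails at once if the saucepan is moved more than 30 mm or tipped (distance of saucepan from where it was at the start of the episode above 0.03 m or angle between saucepan's own z axis and vertical above 0.4 rad).
It fails at once if the bottle is moved more than 30 mm or tipped (distance of bottle from where it was at the start of the episode above 0.03 m or angle between bottle's own z axis and vertical above 0.4 rad).
It fails at once if a plate is moved more than 30 mm (distance of any of plate0, plate1, plate2 from where it was at the start of the episode above 0.03 m).
It also fails if it takes over 51 s, if anything falls off the work surface, if the arm or the gripper's body presses on something with over 40 N, if the wrist force passes 120 N, or if a joint passes its speed limit or range.

### The arm

A 7-joint arm with a two-finger parallel gripper is mounted at the origin on the work surface. World frame = base frame: x ahead of the robot, y to its left, z up, the work surface at z = 0. Lengths are in m, angles in degrees, forces in N, time in s.
With the tool pointing down it reaches from about 0.425 to 0.875 m from the base axis. Payload 4.7 kg.
Tool frame: the origin (TCP) lies midway between the tips of the shut fingers; the grasp point (between the pads) lies 19 mm behind it; z points along the fingers, y is the line along which they close (so a half turn about z gives the same grasp; the last joint's range is limited). The gripper opens to 85 mm and grips with 20 to 120 N. Pads are 22 mm wide; open, the fingers measure 114 mm over their backs; the gripper's body (76 mm by 85 mm) begins 54 mm behind the grasp point. The pads swing forward as they close: fully open they stand 13 mm farther back than shut.
Start: joints at [-66.973, 18.392, -4.016, 83.108, 1.295, 78.541, -3.26], TCP at [0.246, 0.602, 0.231] pointing down, gripper open.
Joint ranges: [-163.93, 163.93], [-17.29, 119.83], [-79.2, 71.16], [3.27, 140.29], [-89.18, 269.18], [5.43, 117.66], [-154.24, 154.24]. Speed limits (degrees/s): [147.25, 147.25, 180, 180, 180, 180, 180].

### API

Orientations are given as [roll, pitch, yaw] about the fixed x, y, z axes, in that order (R = Rz(yaw) Ry(pitch) Rx(roll)).
In Python, from bench import state, grab_frame, calibration, finish_job, spot_in gives the robot as it stands. The module is installed in compiled form; this text tells all that it offers.
- The arm moves only by the shell command python3 -m handwheel 'ROWS'. ROWS is JSON, a list that holds one entry, the list of rows, each a list of 7 numbers: the shift along the tool's x, y, z in m, then the turn, a rotation vector about the tool's x, y, z in degrees, then the finger opening in m, from 0 to 0.0854. A call has 1 to 10 rows; each row is the pose to reach, as a shift and turn from the pose commanded when the call began, along the tool's axes at that moment; what a row does not reach only later rows make up. A row lasts 1/10 s, in which the tool goes at most 50 mm and 8.59 degrees, less where a joint would pass 70% of its speed; a pose out of reach is approached as far as the arm can. A call with a gripper value outside its range is refused whole. The fingers move at their own pace and stop on an object; the grip force is fixed at half the most. Time passes only in rows, so rows that repeat a pose let the fingers close. It gives the time, the measured TCP pose, the force, the opening and the grip force at its end, in the units of the state.
- state(): the state, without advancing time (a new reading comes with each control period).
- grab_frame(name): name is "scene" or "top" or "wrist"; returns (picture, depth): 480x640x3 uint8, blue, green, red; 480x640 float32, m along the optical axis (not along the pixel's ray), 0 where there is no reading.
- calibration(name): a dict with "fx", "fy", "cx", "cy" (pixels), "T" (4x4, takes a point from camera to world coordinates). Camera axes: x right, y up, looking along -z (the intrinsics and any distortion apply to the point x, -y, -z); pixel columns grow to the right and rows downward; lengths in m; the calibration is good to about 2 mm. A picture is of the moment at which its call begins: read the wrist's pose just before it. calibration takes no time and is no camera call; for the wrist camera it gives the pose at the moment of the call.
- finish_job(): hands the job in; it is judged then, once.
Trained networks look in the newest picture that a camera, given by its name, has taken for a name from the list of things; names that differ only in an ending like _2 or _b are one class to them, and where a whole thing is asked for, a point or a joint stands for the part that bears it (a point fixed in the world has none). Each returns a list of dicts, best first, with "score" (0 to 1); they miss things now and then, are a little off and sometimes report something else, mostly with a low value. They report only what shows in the picture. A call takes as long as a camera call. They do not tell look-alikes from the thing itself.
- spot_in(camera, label): "point" ([column, row] as shares, 0 to 1, of the picture: columns of its width, rows of its height, amid what is visible of it).
The state is a dict: "clock": time; "joint_pos": joint angles; "joint_velocities": joint speeds; "effort": joint torques, N m; "eef_pos": TCP position; "ee_rot": TCP orientation; "contact_force": force on the tool from outside, world axes, zero at the start; "wrist_torque": the same for the moment, N m; "grip_width": finger opening in m; "grasp_force": force on a finger pad.
Only numpy, scipy, OpenCV 4.12 (cv2) and the standard library are available. Lean on these libraries where they do the work, as an engineer would, in place of code of your own. Each camera call takes 0.05 s, during which the arm holds its last target. There are 200 camera calls.

## Working session

There is one attempt and no reset: what is moved stays moved. The work goes in short steps, Python scripts to look and compute and a shell command to move; the robot and the scene stay as the last step left them, time stands still between calls to the robot, and variables do not carry over. Pictures are saved under pics/ and viewed, at most 10 in all, crops included, and the job is handed in when it is done.

```bash
mkdir -p pics; cat > h.py <<'E'
import numpy as np, cv2
from scipy.spatial.transform import Rotation as R
from bench import state, grab_frame, calibration, spot_in
def world(c,D,u,v,d=None):
    u=np.asarray(u,float);v=np.asarray(v,float)
    d=D[v.astype(int),u.astype(int)] if d is None else d
    p=np.stack([(u-c['cx'])/c['fx']*d,-(v-c['cy'])/c['fy']*d,-d*np.ones_like(u)],-1)
    return p@c['T'][:3,:3].T+c['T'][:3,3]
def tool(p): # world displacement -> tool axes
    s=state(); return R.from_euler('xyz',s['ee_rot'],degrees=True).inv().apply(np.asarray(p)-s['eef_pos'])
E
python3 - <<'E'
from h import *
s=state();print(s['clock'],s['eef_pos'],s['ee_rot'],s['grip_width'])
for n in ['top','scene']:
    im,D=grab_frame(n);c=calibration(n);c={k:np.array(v) for k,v in c.items()if not isinstance(v,str)}
    print(n,{k:v.tolist() for k,v in c.items() if k!='T'},c['T'].round(3).tolist())
    cv2.imwrite(f'pics/{n}0.png',im)
    for l in ['pusher_center','tube_mouth','biscuit_top','pocket_floor','bottle','saucepan','plate0']:
        for r in spot_in(n,l):
            u,v=r['point'][0]*640,r['point'][1]*480
            print(l,round(r['score'],2),round(u),round(v),world(c,D,u,v).round(3))
E
```

```text
0.0 [0.24562897 0.60121517 0.23020209] [-1.79888704e+02  4.91584781e-03  1.57782957e+02] 0.08525197735610479
top {'fx': 511.97176297614743, 'fy': 511.97176297614743, 'cx': 321.5746333128043, 'cy': 234.00848028547958} [[0.001, 0.983, -0.183, 0.396], [-1.0, 0.003, 0.007, 0.04], [0.008, 0.183, 0.983, 1.202], [0.0, 0.0, 0.0, 1.0]]
pusher_center 0.73 244 295 [0.466 0.19  0.157]
tube_mouth 0.67 384 282 [ 0.497 -0.103  0.104]
biscuit_top 0.51 390 276 [ 0.511 -0.117  0.094]
pocket_floor 0.67 253 297 [0.47  0.189 0.011]
bottle 0.78 465 195 [ 0.689 -0.284  0.108]
saucepan 0.91 331 182 [0.749 0.007 0.001]
saucepan 0.26 201 188 [0.71  0.302 0.087]
plate0 0.72 213 185 [0.712 0.273 0.103]
plate0 0.68 227 183 [0.725 0.247 0.071]
plate0 0.59 203 185 [0.723 0.304 0.063]
scene {'fx': 536.7951226496212, 'fy': 536.7951226496212, 'cx': 323.70436328220933, 'cy': 236.19585090103118} [[-0.828, -0.35, 0.438, 1.009], [0.561, -0.506, 0.655, 0.617], [-0.007, 0.788, 0.616, 0.676], [0.0, 0.0, 0.0, 1.0]]
pusher_center 0.74 454 268 [0.491 0.209 0.119]
pusher_center 0.68 494 329 [0.49  0.302 0.066]
tube_mouth 0.57 324 225 [ 0.526 -0.101  0.027]
pocket_floor 0.73 447 310 [0.5   0.217 0.039]
bottle 0.97 202 194 [ 0.709 -0.272  0.079]
bottle 0.69 252 299 [ 0.735 -0.022  0.003]
bottle 0.31 457 271 [0.488 0.212 0.114]
saucepan 0.79 251 298 [ 0.737 -0.023  0.004]
saucepan 0.71 340 380 [0.744 0.257 0.083]
saucepan 0.23 203 192 [ 0.706 -0.269  0.083]
plate0 0.85 341 379 [0.742 0.257 0.083]
plate0 0.76 355 392 [0.74  0.285 0.084]
plate0 0.67 377 406 [0.724 0.311 0.071]
```

View pics/top0.png

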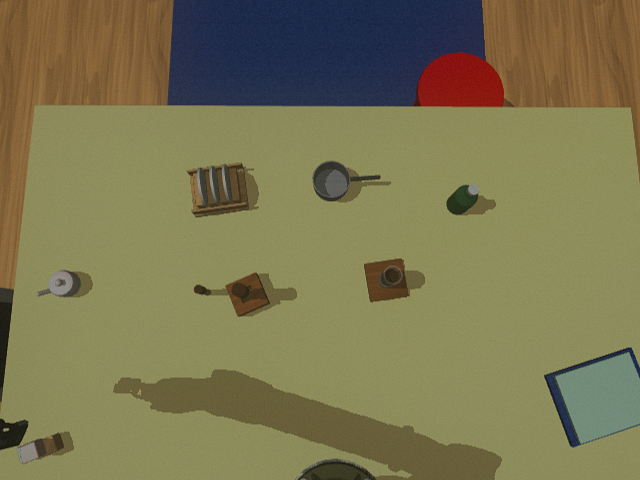

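View pics/scene0.png

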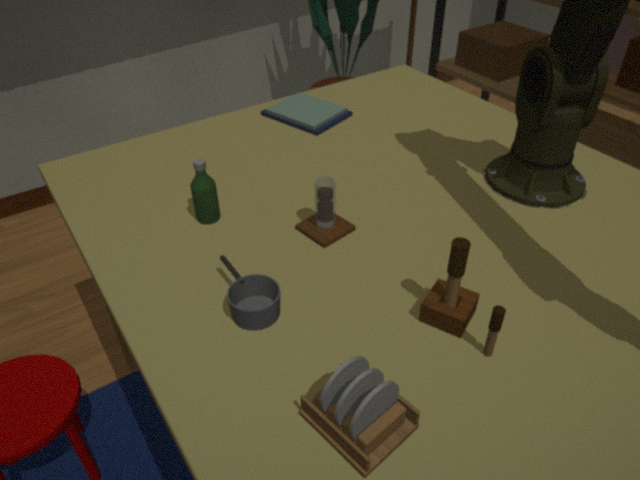

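Candidates for the pusher are the large one in the stand, at top (240,291) / scene (457,262), and the small one standing on the table, at top (202,290) / scene (494,330). I choose the large one in the stand. Next is a close crop plus measurements.

```bash
python3 - <<'E'
from h import *
im,D=grab_frame('top');c=calibration('top');c={k:np.array(v) for k,v in c.items()if not isinstance(v,str)}
cv2.imwrite('pics/crop1.png',cv2.resize(im[240:330,180:430],None,fx=3.2,fy=3.2,interpolation=cv2.INTER_CUBIC))
v,u=np.mgrid[240:330,180:430]; P=world(c,D,u.ravel(),v.ravel()).reshape(*u.shape,3)
P[D[240:330,180:430]==0]=9
def pts(x0,x1,y0,y1,z0,z1):
    m=(P[...,0]>x0)&(P[...,0]<x1)&(P[...,1]>y0)&(P[...,1]<y1)&(P[...,2]>z0)&(P[...,2]<z1); return P[m]
def rep(n,a):
    r=cv2.minAreaRect((a[:,:2]*1000).astype(np.float32)); print(n,len(a),'mean',a.mean(0).round(4),'rect',np.round(r[0],1),np.round(r[1],1),round(r[2],1),'z',np.percentile(a[:,2],[5,50,95]).round(3))
rep('handle top',pts(.42,.54,.14,.24,.145,.2))
rep('stand',pts(.42,.56,.13,.26,.032,.048))
rep('small',pts(.42,.56,.26,.34,.07,.2))
rep('foot',pts(.42,.58,-.19,-.03,.008,.018))
rep('tube rim',pts(.42,.58,-.19,-.03,.113,.13))
rep('biscuit',pts(.42,.58,-.19,-.03,.08,.105))
# scene handle
im,D=grab_frame('scene');c=calibration('scene');c={k:np.array(v) for k,v in c.items()if not isinstance(v,str)}
v,u=np.mgrid[150:340,280:520]; P=world(c,D,u.ravel(),v.ravel()).reshape(*u.shape,3); P[D[150:340,280:520]==0]=9
rep('S handle',pts(.42,.54,.14,.26,.11,.2)); rep('S htop',pts(.42,.54,.14,.26,.157,.2)); rep('S stand',pts(.42,.56,.13,.27,.036,.05)); rep('S foot',pts(.42,.58,-.19,-.03,.008,.018))
E
```

```text
handle top 167 mean [0.4748 0.2003 0.1589] rect [475.1 200.2] [28.9 27. ] 3.9 z [0.155 0.159 0.163]
stand 835 mean [0.4727 0.1977 0.0392] rect [474.8 201. ] [75.7 75.3] 23.7 z [0.035 0.039 0.043]
small 87 mean [0.4805 0.2948 0.0941] rect [481.4 296.6] [18.1 17.7] 42.8 z [0.075 0.098 0.101]
foot 978 mean [ 0.5064 -0.115   0.0117] rect [ 510.1 -118.9] [90.  90.5] 8.3 z [0.009 0.012 0.015]
tube rim 118 mean [ 0.5103 -0.1188  0.119 ] rect [ 510.3 -119.1] [38.6 41.2] 0.6 z [0.115 0.119 0.123]
biscuit 205 mean [ 0.5102 -0.119   0.0948] rect [ 508.5 -117.1] [37.8 37.7] 88.3 z [0.088 0.095 0.102]
S handle 622 mean [0.4844 0.2063 0.1417] rect [479.1 202.2] [30.7 28.4] 33.6 z [0.113 0.144 0.161]
S htop 198 mean [0.4797 0.2027 0.1598] rect [478.6 202. ] [30. 28.] 27.1 z [0.157 0.16  0.161]
S stand 1236 mean [0.4827 0.2059 0.04  ] rect [477.4 201.2] [80.2 75.6] 24.0 z [0.038 0.04  0.042]
S foot 869 mean [ 0.5218 -0.1064  0.0119] rect [ 514.1 -117.8] [93.1 93.1] 9.6 z [0.009 0.012 0.014]
```

View pics/crop1.png

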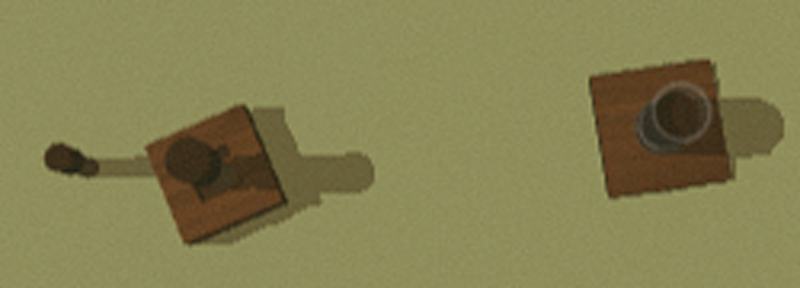

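The crop shows the large pusher (29 mm handle, top at 0.160 m) in the stand at crop (195,160), the small one at (65,158) with its top at 0.10, and the tube mouth at (682,112). The heights and sizes match the description. Pusher ≈ (0.476, 0.201), tube ≈ (0.511, -0.1185). Moving above the pusher.

```bash
python3 -m handwheel '[[[-0.02,-0.016,0,0,0,0,0.085],[-0.055,-0.043,0,0,0,0,0.085],[-0.095,-0.074,0,0,0,0,0.085],[-0.135,-0.105,0,0,0,0,0.085],[-0.175,-0.136,0,0,0,0,0.085],[-0.215,-0.167,0,0,0,0,0.085],[-0.255,-0.198,0,0,0,0,0.085],[-0.295,-0.229,0,0,0,0,0.085],[-0.335,-0.26,0,0,0,0,0.085],[-0.364,-0.283,0,0,0,0,0.085]]]'
python3 -m handwheel '[[[0,0,0,0,0,0,0.085],[0,0,0,0,0,0,0.085],[0,0,0,0,0,0,0.085]]]'
python3 - <<'E'
from h import *
s=state();im,D=grab_frame('wrist');c=calibration('wrist');c={k:np.array(v) for k,v in c.items()if not isinstance(v,str)}
print(s['eef_pos'],s['ee_rot'],s['contact_force']);cv2.imwrite('pics/w1.png',im)
v,u=np.mgrid[0:480,0:640];P=world(c,D,u.ravel(),v.ravel())[(D>0).ravel()]
for n,z0,z1,r in [('handle',.15,.175,.03),('stand',.034,.046,.06)]:
    a=P[(P[:,2]>z0)&(P[:,2]<z1)&(np.hypot(P[:,0]-.476,P[:,1]-.201)<r)]
    print(n,len(a)); 
    if len(a)>9: print(a.mean(0),cv2.minAreaRect((a[:,:2]*1000).astype(np.float32)))
print(tool([.476,.201,.111]))
E
```

```text
clock: 1.9
eef_pos: [0.4771, 0.1991, 0.2318]
ee_rot: [180.0, 0.1, 157.7]
contact_force: [0.5, 1.8, 0.2]
grip_width: 0.0852
grasp_force: 0.0
clock: 2.2
eef_pos: [0.4752, 0.2034, 0.2313]
ee_rot: [180.0, -0.0, 157.9]
contact_force: [0.2, 0.1, -0.1]
grip_width: 0.085
grasp_force: 0.0
[0.47515624 0.20344052 0.23133349] [ 1.79969985e+02 -2.83473027e-02  1.57887237e+02] [ 0.16923287  0.12202741 -0.06488255]
handle 1448
[0.4759243  0.20175372 0.15999971] ((476.6148681640625, 201.43040466308594), (27.83293342590332, 28.52212142944336), 68.9062271118164)
stand 3578
[0.4676535  0.20542869 0.04029404] ((476.9802551269531, 201.4194793701172), (75.20043182373047, 75.20047760009766), 23.896324157714844)
[-0.00195836 -0.00216296  0.12029017]
```

Wrist view: handle (0.4766, 0.2014), stand (0.477, 0.2014). Both agree with the top view, so I descend.

```bash
python3 -m handwheel '[[[-0.002,-0.002,0.02,0,0,0,0.085],[-0.002,-0.002,0.045,0,0,0,0.085],[-0.002,-0.002,0.07,0,0,0,0.085],[-0.002,-0.002,0.095,0,0,0,0.085],[-0.002,-0.002,0.112,0,0,0,0.085],[-0.002,-0.002,0.12,0,0,0,0.085],[-0.002,-0.002,0.12,0,0,0,0.085],[-0.002,-0.002,0.12,0,0,0,0.085]]]'
python3 -m handwheel '[[[0,0,0,0,0,0,0.05],[0,0,0,0,0,0,0.03],[0,0,0,0,0,0,0.01],[0,0,0,0,0,0,0.01],[0,0,0,0,0,0,0.01],[0,0,0,0,0,0,0.01],[0,0,0,0,0,0,0.01],[0,0,0,0,0,0,0.01],[0,0,0,0,0,0,0.01],[0,0,0,0,0,0,0.01]]]'
```

```text
clock: 3.05
eef_pos: [0.4772, 0.2004, 0.1121]
ee_rot: [179.9, 0.0, 157.8]
contact_force: [-1.2, 0.1, 1.1]
grip_width: 0.0849
grasp_force: 0.0
clock: 4.05
eef_pos: [0.4773, 0.1997, 0.1119]
ee_rot: [179.9, 0.0, 157.8]
contact_force: [-0.6, -0.7, 5.2]
grip_width: 0.0267
grasp_force: 58.9
```

```bash
python3 -m handwheel '[[[0,0,-0.01,0,0,0,0.01],[0,0,-0.03,0,0,0,0.01],[0,0,-0.055,0,0,0,0.01],[0,0,-0.08,0,0,0,0.01],[0,0,-0.105,0,0,0,0.01],[0,0,-0.13,0,0,0,0.01],[0,0,-0.15,0,0,0,0.01],[0,0,-0.15,0,0,0,0.01],[0,0,-0.15,0,0,0,0.01]]]'
python3 - <<'E'
from h import *
s=state(); print(s['eef_pos'],s['grip_width'],tool([.511,-.1185,.262]))
def foot(n):
    im,D=grab_frame(n);c=calibration(n);c={k:np.array(v) for k,v in c.items()if not isinstance(v,str)}
    cv2.imwrite(f'pics/{n}2.png',im[100:480,200:640])
    v,u=np.mgrid[0:480,0:640];P=world(c,D,u.ravel(),v.ravel())[(D>0).ravel()]
    a=P[(P[:,2]>.12)&(P[:,2]<.31)&(np.hypot(P[:,0]-.477,P[:,1]-.2)<.035)]
    for z in np.arange(.13,.29,.015):
        b=a[abs(a[:,2]-z)<.008]
        if len(b)>5: print(n,round(z,3),len(b),b.min(0).round(4),b.max(0).round(4))
foot('scene')
E
```

```text
clock: 4.95
eef_pos: [0.4765, 0.1993, 0.2608]
ee_rot: [-180.0, -0.0, 157.8]
contact_force: [-0.5, -0.1, -1.3]
grip_width: 0.0265
grasp_force: 59.0
[0.47653223 0.19933554 0.2608154 ] 0.02645051946601441 [-0.15208118 -0.28120973 -0.00112531]
scene 0.16 70 [0.4705 0.194  0.1582] [0.4895 0.2125 0.168 ]
scene 0.175 123 [0.4694 0.1931 0.1671] [0.4909 0.2128 0.1827]
scene 0.19 133 [0.4717 0.1919 0.182 ] [0.4895 0.2137 0.1978]
scene 0.205 137 [0.4706 0.1937 0.1971] [0.4898 0.2131 0.213 ]
scene 0.22 142 [0.4718 0.1924 0.2121] [0.4902 0.2129 0.2279]
scene 0.235 148 [0.4716 0.1928 0.2271] [0.4897 0.213  0.243 ]
scene 0.25 144 [0.4718 0.1904 0.242 ] [0.4934 0.2162 0.2578]
scene 0.265 181 [0.4786 0.178  0.2574] [0.4966 0.2274 0.273 ]
scene 0.28 295 [0.4791 0.178  0.272 ] [0.4964 0.2289 0.2879]
```

View pics/scene2.png

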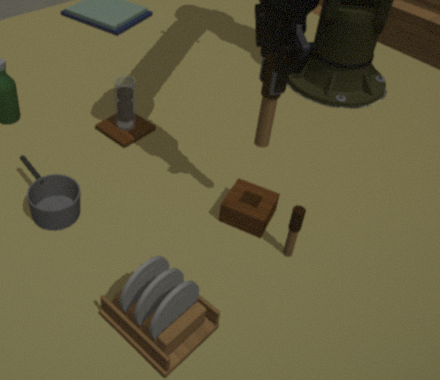

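The picture shows the pusher gripped upright, foot at about crop (262,145), z ≈ 0.16, with the stand's pocket empty at (250,200). Moving over the tube.

```bash
python3 -m handwheel '[[[-0.01,-0.018,0,0,0,0,0.01],[-0.029,-0.053,0,0,0,0,0.01],[-0.05,-0.093,0,0,0,0,0.01],[-0.072,-0.133,0,0,0,0,0.01],[-0.094,-0.173,0,0,0,0,0.01],[-0.115,-0.213,0,0,0,0,0.01],[-0.134,-0.248,0,0,0,0,0.01],[-0.146,-0.27,0,0,0,0,0.01],[-0.152,-0.281,0,0,0,0,0.01],[-0.152,-0.281,0,0,0,0,0.01]]]'
python3 -m handwheel '[[[0,0,0,0,0,0,0.01],[0,0,0,0,0,0,0.01]]]'
python3 - <<'E'
from h import *
s=state(); print(s['eef_pos'],s['grip_width'],s['contact_force'])
for n in ['scene','top']:
    im,D=grab_frame(n);c=calibration(n);c={k:np.array(v) for k,v in c.items()if not isinstance(v,str)}
    cv2.imwrite(f'pics/{n}3.png',cv2.resize(im[100:280,240:440],None,fx=3,fy=3))
    v,u=np.mgrid[0:480,0:640];P=world(c,D,u.ravel(),v.ravel())[(D>0).ravel()]
    a=P[(P[:,2]>.12)&(P[:,2]<.25)&(np.hypot(P[:,0]-.511,P[:,1]+.119)<.035)]
    for z in np.arange(.115,.245,.015):
        b=a[abs(a[:,2]-z)<.008]
        if len(b)>5: print(n,round(z,3),len(b),b.min(0).round(4),b.max(0).round(4))
print(tool([.511,-.1185,.262]))
E
```

```text
clock: 6.0
eef_pos: [0.5106, -0.1195, 0.2602]
ee_rot: [-179.9, -0.1, 157.6]
contact_force: [0.1, -0.4, 0.0]
grip_width: 0.0266
grasp_force: 59.1
clock: 6.2
eef_pos: [0.5114, -0.1158, 0.2609]
ee_rot: [180.0, -0.1, 158.0]
contact_force: [-0.5, 0.3, 0.1]
grip_width: 0.0268
grasp_force: 59.1
[ 0.51143961 -0.11582131  0.26089777] 0.026798675180582338 [-0.51320568  0.25732262  0.12275084]
scene 0.115 24 [ 0.4954 -0.1368  0.12  ] [ 0.5326 -0.0977  0.1219]
scene 0.16 43 [ 0.5075 -0.116   0.1588] [ 0.5236 -0.1016  0.1679]
scene 0.175 81 [ 0.5064 -0.1165  0.1674] [ 0.5243 -0.1001  0.183 ]
scene 0.19 81 [ 0.5057 -0.117   0.183 ] [ 0.5239 -0.1009  0.1979]
scene 0.205 88 [ 0.5067 -0.117   0.1972] [ 0.5247 -0.1009  0.2127]
scene 0.22 97 [ 0.5062 -0.1202  0.2121] [ 0.5243 -0.1006  0.2279]
scene 0.235 103 [ 0.5026 -0.1217  0.227 ] [ 0.5243 -0.1019  0.243 ]
top 0.115 31 [ 0.491 -0.139  0.12 ] [ 0.5271 -0.1005  0.1229]
top 0.13 8 [ 0.4908 -0.1362  0.1221] [ 0.5225 -0.1005  0.1236]
top 0.16 9 [ 0.4992 -0.1111  0.1587] [ 0.5157 -0.1035  0.1665]
top 0.175 13 [ 0.4985 -0.116   0.1712] [ 0.5166 -0.1037  0.1816]
top 0.19 16 [ 0.4985 -0.1174  0.1833] [ 0.5127 -0.1036  0.1961]
top 0.205 14 [ 0.4985 -0.1166  0.198 ] [ 0.5138 -0.1033  0.212 ]
top 0.22 13 [ 0.4988 -0.1117  0.212 ] [ 0.5115 -0.1036  0.2279]
[-0.00036131 -0.00220715 -0.00081936]
```

View pics/scene3.png

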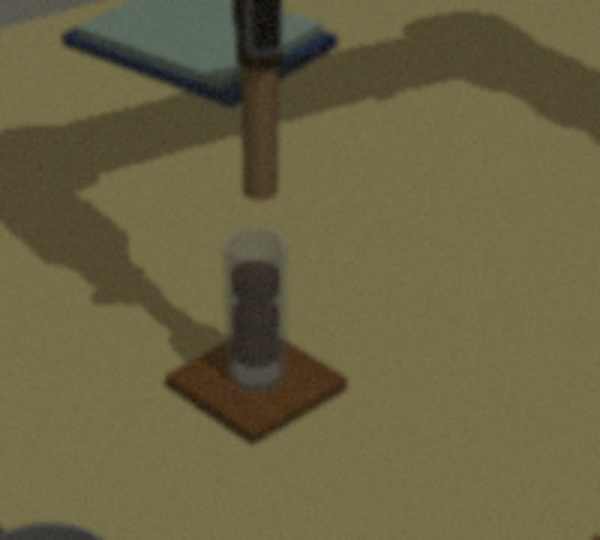

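The scene crop shows the shaft foot at (260,195) over the tube mouth at (256,243). The shaft sits about 5 mm too far in +y relative to the rim in both cameras. I correct this while descending.

```bash
python3 -m handwheel '[[[-0.003,-0.004,0,0,0,0,0.01],[-0.003,-0.004,0,0,0,0,0.01],[-0.003,-0.004,0.01,0,0,0,0.01],[-0.003,-0.004,0.02,0,0,0,0.01],[-0.003,-0.004,0.025,0,0,0,0.01],[-0.003,-0.004,0.025,0,0,0,0.01]]]'
python3 - <<'E'
from h import *
s=state(); print(s['eef_pos'],s['contact_force'])
for n in ['scene','top']:
    im,D=grab_frame(n);c=calibration(n);c={k:np.array(v) for k,v in c.items()if not isinstance(v,str)}
    v,u=np.mgrid[0:480,0:640];P=world(c,D,u.ravel(),v.ravel())[(D>0).ravel()]
    a=P[(P[:,2]>.12)&(P[:,2]<.22)&(np.hypot(P[:,0]-.511,P[:,1]+.119)<.035)]
    for b in (a[a[:,2]<.125],a[a[:,2]>.14]): print(n,len(b),b.min(0).round(4),b.max(0).round(4))
E
```

```text
clock: 6.9
eef_pos: [0.5118, -0.1227, 0.2349]
ee_rot: [-180.0, -0.1, 157.8]
contact_force: [-0.4, 0.3, -0.0]
grip_width: 0.0271
grasp_force: 59.1
[ 0.51178223 -0.12270039  0.23487137] [-0.40378139  0.30040693 -0.03316761]
scene 19 [ 0.4956 -0.138   0.12  ] [ 0.5359 -0.0973  0.1223]
scene 431 [ 0.5058 -0.1286  0.1406] [ 0.5256 -0.1072  0.22  ]
top 32 [ 0.4907 -0.1388  0.12  ] [ 0.527  -0.0986  0.1244]
top 59 [ 0.499  -0.1251  0.1401] [ 0.5157 -0.1102  0.2067]
```

Centred to within 2 mm. Inserting.

```bash
python3 -m handwheel '[[[0,0,0.006,0,0,0,0.01],[0,0,0.012,0,0,0,0.01],[0,0,0.018,0,0,0,0.01],[0,0,0.024,0,0,0,0.01],[0,0,0.029,0,0,0,0.01],[0,0,0.029,0,0,0,0.01],[0,0,0.029,0,0,0,0.01]]]'
python3 -m handwheel '[[[0,0,0.004,0,0,0,0.01],[0,0,0.008,0,0,0,0.01],[0,0,0.012,0,0,0,0.01],[0,0,0.016,0,0,0,0.01],[0,0,0.02,0,0,0,0.01],[0,0,0.024,0,0,0,0.01]]]'
```

```text
clock: 7.7
eef_pos: [0.5126, -0.123, 0.2073]
ee_rot: [-180.0, -0.0, 157.8]
contact_force: [-0.6, -1.1, -0.4]
grip_width: 0.0268
grasp_force: 59.1
clock: 8.3
eef_pos: [0.5128, -0.123, 0.1832]
ee_rot: [180.0, 0.0, 157.8]
contact_force: [0.3, -0.0, 1.7]
grip_width: 0.0265
grasp_force: 59.1
```

```bash
python3 -m handwheel '[[[0,0,0.004,0,0,0,0.01],[0,0,0.008,0,0,0,0.01],[0,0,0.012,0,0,0,0.01],[0,0,0.015,0,0,0,0.01],[0,0,0.018,0,0,0,0.01],[0,0,0.02,0,0,0,0.01],[0,0,0.02,0,0,0,0.01]]]'
python3 -m handwheel '[[[0,0,0.002,0,0,0,0.01],[0,0,0.004,0,0,0,0.01],[0,0,0.004,0,0,0,0.01]]]'
```

```text
clock: 9.0
eef_pos: [0.5128, -0.123, 0.1634]
ee_rot: [180.0, 0.0, 157.8]
contact_force: [-0.7, -0.5, 4.1]
grip_width: 0.0272
grasp_force: 59.1
clock: 9.3
eef_pos: [0.513, -0.1231, 0.1598]
ee_rot: [180.0, 0.0, 157.8]
contact_force: [-1.7, 0.6, 6.2]
grip_width: 0.0269
grasp_force: 59.8
```

```bash
python3 -m handwheel '[[[0,0,0.001,0,0,0,0.01],[0,0,0.002,0,0,0,0.01],[0,0,0.002,0,0,0,0.01]]]'
python3 -m handwheel '[[[0,0,0.001,0,0,0,0.01],[0,0,0.002,0,0,0,0.01],[0,0,0.002,0,0,0,0.01]]]'
```

```text
clock: 9.6
eef_pos: [0.5136, -0.1233, 0.1598]
ee_rot: [179.9, 0.1, 157.8]
contact_force: [-3.7, 0.1, 17.1]
grip_width: 0.0265
grasp_force: 60.6
clock: 9.9
eef_pos: [0.5142, -0.1236, 0.1597]
ee_rot: [179.9, 0.2, 157.8]
contact_force: [-6.3, 0.9, 27.3]
grip_width: 0.0267
grasp_force: 61.6
```

The force rises steeply to 27 N at the expected height, so the stack is home. Withdrawing and verifying.

```bash
python3 -m handwheel '[[[0,0,-0.006,0,0,0,0.01],[0,0,-0.02,0,0,0,0.01],[0,0,-0.04,0,0,0,0.01],[0,0,-0.06,0,0,0,0.01],[0,0,-0.08,0,0,0,0.01],[0,0,-0.1,0,0,0,0.01],[0,0,-0.107,0,0,0,0.01],[0,0,-0.107,0,0,0,0.01]]]'
python3 - <<'E'
from h import *
s=state(); print(s['eef_pos'],s['contact_force'])
im,D=grab_frame('scene')
cv2.imwrite('pics/scene4.png',cv2.resize(im[120:260,240:420],None,fx=4,fy=4))
E
```

```text
clock: 10.7
eef_pos: [0.513, -0.123, 0.2629]
ee_rot: [180.0, 0.1, 157.8]
contact_force: [-0.4, -0.2, -1.2]
grip_width: 0.0267
grasp_force: 59.0
[ 0.51300812 -0.12299392  0.26290172] [-0.41551017 -0.23941492 -1.18941186]
```

View pics/scene4.png

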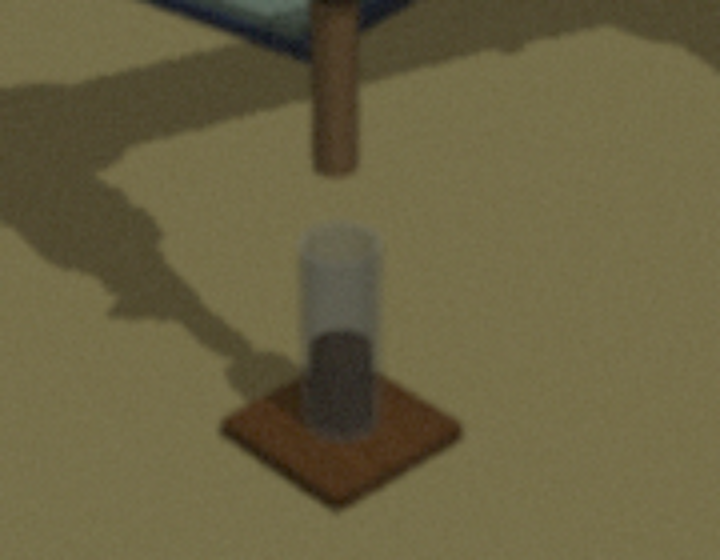

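The dark stack (rows 335–435 in the crop) sits on the bottom without gaps. Going back over the stand by reversing the outward shift.

```bash
python3 -m handwheel '[[[0.01,0.018,0,0,0,0,0.01],[0.029,0.053,0,0,0,0,0.01],[0.05,0.093,0,0,0,0,0.01],[0.072,0.133,0,0,0,0,0.01],[0.094,0.173,0,0,0,0,0.01],[0.115,0.213,0,0,0,0,0.01],[0.134,0.248,0,0,0,0,0.01],[0.147,0.27,0,0,0,0,0.01],[0.155,0.285,0,0,0,0,0.01],[0.155,0.285,0,0,0,0,0.01]]]'
python3 -m handwheel '[[[0,0,0.01,0,0,0,0.01],[0,0,0.03,0,0,0,0.01],[0,0,0.055,0,0,0,0.01],[0,0,0.08,0,0,0,0.01],[0,0,0.095,0,0,0,0.01],[0,0,0.095,0,0,0,0.01],[0,0,0.095,0,0,0,0.01],[0,0,0.095,0,0,0,0.01]]]'
python3 - <<'E'
from h import *
s=state(); print(s['eef_pos'],s['contact_force'])
for n in ['scene','top']:
    im,D=grab_frame(n);c=calibration(n);c={k:np.array(v) for k,v in c.items()if not isinstance(v,str)}
    if n=='scene': cv2.imwrite('pics/scene5.png',cv2.resize(im[210:350,380:540],None,fx=4,fy=4))
    v,u=np.mgrid[0:480,0:640];P=world(c,D,u.ravel(),v.ravel())[(D>0).ravel()]
    b=P[(P[:,2]>.06)&(P[:,2]<.135)&(np.hypot(P[:,0]-.477,P[:,1]-.2)<.035)]
    print(n,len(b),b.min(0).round(4),b.max(0).round(4))
E
```

```text
clock: 11.75
eef_pos: [0.4758, 0.2016, 0.261]
ee_rot: [-179.9, -0.1, 158.0]
contact_force: [0.6, -0.3, -0.9]
grip_width: 0.0269
grasp_force: 59.0
clock: 12.55
eef_pos: [0.4778, 0.1989, 0.1684]
ee_rot: [179.9, 0.1, 157.7]
contact_force: [1.3, -0.6, 0.2]
grip_width: 0.0266
grasp_force: 59.1
[0.47783133 0.19891459 0.16842244] [ 1.33980918 -0.64804582  0.21780781]
scene 462 [0.473  0.1918 0.0649] [0.4916 0.2127 0.1345]Traceback (most recent call last):
  File "<stdin>", line 8, in <module>
    return umr_minimum(a, axis, None, out, keepdims, initial, where)
ValueError: zero-size array to reduction operation minimum which has no identity
```

View pics/scene5.png

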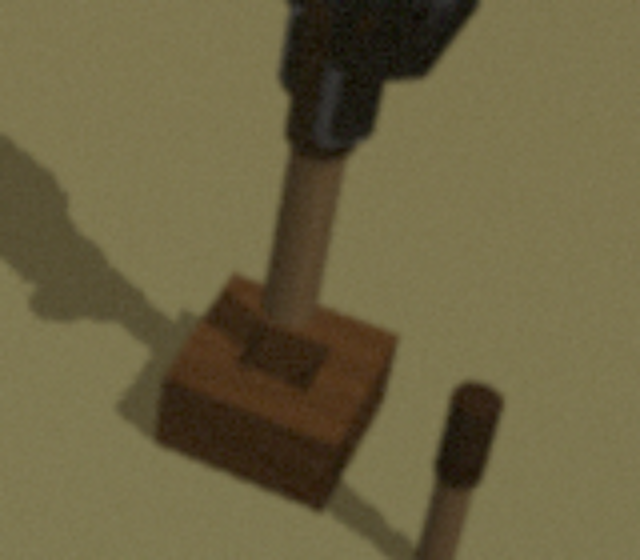

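The crop shows the foot at (290,325) hanging straight above the pocket at (285,355), with scene depth putting it about 1.5 mm off. I lower it into the pocket.

```bash
python3 -m handwheel '[[[0.001,0,0.01,0,0,0,0.01],[0.001,0,0.02,0,0,0,0.01],[0.001,0,0.028,0,0,0,0.01],[0.001,0,0.034,0,0,0,0.01],[0.001,0,0.034,0,0,0,0.01]]]'
python3 -m handwheel '[[[0,0,0.006,0,0,0,0.01],[0,0,0.012,0,0,0,0.01],[0,0,0.018,0,0,0,0.01],[0,0,0.02,0,0,0,0.01],[0,0,0.02,0,0,0,0.01]]]'
```

```text
clock: 13.15
eef_pos: [0.4751, 0.1995, 0.1319]
ee_rot: [-179.9, -0.1, 157.8]
contact_force: [0.7, -1.4, -1.0]
grip_width: 0.0265
grasp_force: 59.1
clock: 13.65
eef_pos: [0.4757, 0.1997, 0.1129]
ee_rot: [-180.0, -0.0, 157.8]
contact_force: [-0.7, -0.3, -0.8]
grip_width: 0.0271
grasp_force: 59.1
```

Inside the pocket, about 1 mm above the floor. I touch down, open and retreat.

```bash
python3 -m handwheel '[[[0,0,0.001,0,0,0,0.01],[0,0,0.001,0,0,0,0.01],[0,0,0.001,0,0,0,0.035],[0,0,0.001,0,0,0,0.05],[0,0,0.001,0,0,0,0.07],[0,0,0.001,0,0,0,0.085],[0,0,0.001,0,0,0,0.085],[0,0,0.001,0,0,0,0.085],[0,0,0.001,0,0,0,0.085],[0,0,0.001,0,0,0,0.085]]]'
python3 -m handwheel '[[[0,0,-0.01,0,0,0,0.085],[0,0,-0.03,0,0,0,0.085],[0,0,-0.06,0,0,0,0.085],[0,0,-0.09,0,0,0,0.085],[0,0,-0.12,0,0,0,0.085],[0,0,-0.14,0,0,0,0.085],[0,0,-0.14,0,0,0,0.085],[0,0,-0.14,0,0,0,0.085],[0,0,-0.14,0,0,0,0.085]]]'
python3 - <<'E'
from h import *
im,D=grab_frame('scene'); c=calibration('scene');c={k:np.array(v) for k,v in c.items()if not isinstance(v,str)}
v,u=np.mgrid[0:480,0:640];P=world(c,D,u.ravel(),v.ravel())[(D>0).ravel()]
b=P[(P[:,2]>.15)&(P[:,2]<.175)&(np.hypot(P[:,0]-.477,P[:,1]-.2)<.04)]
print(len(b),b.mean(0).round(4),b.max(0).round(4))
cv2.imwrite('pics/scene6.png',im)
E
```

```text
clock: 14.65
eef_pos: [0.476, 0.1999, 0.1123]
ee_rot: [180.0, 0.0, 157.8]
contact_force: [-0.3, 1.0, -0.6]
grip_width: 0.0849
grasp_force: 0.0
clock: 15.55
eef_pos: [0.4753, 0.1996, 0.2512]
ee_rot: [-179.9, -0.1, 157.8]
contact_force: [0.3, -0.3, 1.1]
grip_width: 0.0851
grasp_force: 0.0
260 [0.4802 0.2042 0.1583] [0.4933 0.2164 0.1622]
```

View pics/scene6.png

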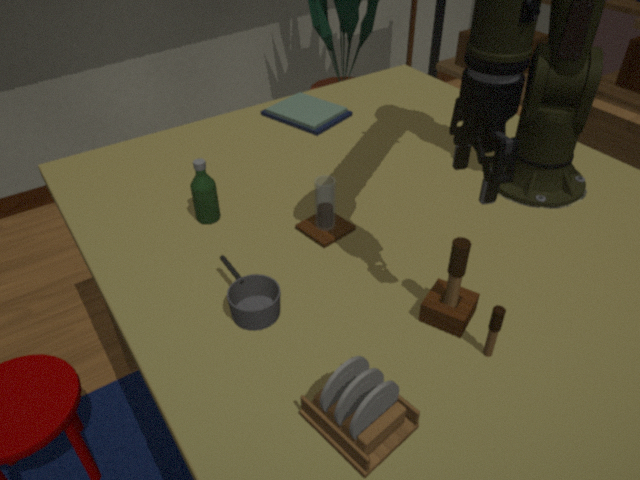

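The pusher stands upright in the pocket at (457,270) with its top at 0.160 m, the biscuits are home at (325,215), the gripper is clear, and nothing else has moved.

```bash
python3 -c "from bench import finish_job; print(finish_job())"
```

```text
the job is handed in; nothing more can be done
None
```

The job is handed in at about 16 s: the three biscuits sit tight on the tube's bottom, the large pusher stands upright in its pocket, and the saucepan, bottle and plates were left alone; the verdict itself was not shown.

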